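# Clip the cap back on the blower's intake filter

### The arm

A 7-joint arm with a two-finger parallel gripper is mounted at the origin on the work surface. World frame = base frame: x ahead of the robot, y to its left, z up, the work surface at z = 0. Lengths are in mm, angles in rad, forces in N, time in s.
With the tool pointing down it reaches from about 425 to 800 mm from the base axis. Payload 8.3 kg.
Tool frame: the origin (TCP) lies at the centre of the arm's flange, where the gripper is bolted on; the fingertips stand 173 mm ahead of it and the grasp point (between the pads) lies 155 mm ahead of it; z points along the fingers, y is the line along which they close (so a half turn about z gives the same grasp; the last joint's range is limited). The gripper opens to 85 mm and grips with 20 to 120 N. Pads are 22 mm wide; open, the fingers measure 114 mm over their backs; the gripper's body (76 mm by 85 mm) begins 54 mm behind the grasp point. The pads swing forward as they close: fully open they stand 13 mm farther back than shut.
Start: joints at [1.146, 0.383, 0.016, 1.37, -0.006, 1.388, -0.046], TCP at [221.254, -584.519, 404.679] pointing down, gripper open.
Joint ranges: [-2.95, 2.95], [-0.25, 2.06], [-1.52, 1.56], [0.18, 2.33], [-1.44, 4.58], [0.02, 2.06], [-3.01, 3.01]. Speed limits (rad/s): [2.39, 2.39, 3.01, 3.01, 3.14, 3.14, 3.14].

### API

Orientations are given as a rotation vector (axis times angle).
In Python, from workcell import env gives the robot as it stands.
- The arm moves only by the shell command python3 -m jog 'ROWS' [FORCE]. ROWS is JSON, a list of rows, each a list of 3 entries, a list of its own where there are three numbers: the closure, from -1 (fully open) to 1 (shut), then the shift along the tool's x, y, z in m, then the turn, a rotation vector about the tool's x, y, z in degrees. In form: [[gripper, [x, y, z], [wx, wy, wz]], ...]. A call has 1 to 8 rows; each row shifts and turns the commanded pose from where the row before left it, along the tool's axes as they then stand; what a row does not reach is not made up. A row lasts 1/8 s, in which the tool goes at most 62.5 mm and 10.7 degrees, less where a joint would pass 70% of its speed; a pose out of reach is approached as far as the arm can. A call is refused whole if a number of a shift passes 0.0625 or a number of a turn 10.7, either way. A call with a gripper value outside its range is refused whole. The fingers move at their own pace and stop on an object; FORCE is the grip in N (left out, the last holds). Time passes only in rows, so rows that do not move let the fingers close. It gives the time, the measured TCP pose, the force, the opening and the grip force at its end, in the units of the state.
- env.observe(): the state, without advancing time (a new reading comes with each control period).
- env.grab_frame(name): name is "scene" or "top" or "wrist"; returns the picture (384x512x3 uint8, red, green, blue); there is no depth.
- env.get_calibration(name): a dict with "mtx" (3x3 intrinsics, pixels), "dist" ([k1, k2, p1, p2, k3] as OpenCV has them; the pictures are not rectified), "cam_to_world" (4x4, takes a point from camera to world coordinates). Camera axes: x right, y down, z forward; pixel columns grow to the right and rows downward; lengths in mm; the calibration is good to about 2 mm. A picture is of the moment at which its call begins: read the wrist's pose just before it. get_calibration takes no time and is no camera call; for the wrist camera it gives the pose at the moment of the call.
- env.finish_job(): hands the job in; it is judged then, once.
Trained networks look in the newest picture that a camera, given by its name, has taken for a name from the list of things; names that differ only in an ending like _2 or _b are one class to them, and where a whole thing is asked for, a point or a joint stands for the part that bears it (a point fixed in the world has none). Each returns a list of dicts, best first, with "p" (0 to 1); they miss things now and then, are a little off and sometimes report something else, mostly with a low value. They report only what shows in the picture. A call takes as long as a camera call.
- env.spot_in(camera, name): "point" ([x, y, z] in mm, in the coordinates of the camera as it stood for that picture, good to about 4 mm: the middle of the surface that is visible of it).
- env.landmark_of(camera, name): "point" ([x, y, z] in mm, in the coordinates of the camera as it stood for that picture, good to about 4 mm: a listed point, or the origin of a listed thing).
The state is a dict: "time": time; "q": joint angles; "joint_velocities": joint speeds; "joint_torque": joint torques, N m; "eef_pos": TCP position; "eef_rot": TCP orientation; "force": force on the tool from outside, world axes, zero at the start; "ft_torque": the same for the moment, N m; "opening": finger opening in mm; "finger_force": force on a finger pad.
Only numpy, scipy, OpenCV 4.12 (cv2) and the standard library are available. Lean on these libraries where they do the work, as an engineer would, in place of code of your own. Each camera call takes 0.05 s, during which the arm holds its last target. There are 200 camera calls.

### The job

Two of the three clips on the air blower's intake filter are already done up; do up the third, on top of the canister. Swing its lever towards the cap, lay the wire loop over the keeper on the cap so that its bar lies behind the keeper's lip, then throw the lever back past its dead point and press it down until you feel it lie home on its rubber buffer, holding the cap shut. Go gently: do not slam or force the lever down on the buffer, do not push hard on the cap, and leave the things lying around where they are.

Things in the scene. Friction and masses are not known exactly. Their poses are not given: they have to be found in the camera images.
- filter: Grey steel intake filter, bolted down: lying canister 120 mm across (axis 85 mm, top 145 mm, rims 149 mm up) on two dark feet, outlet pipe bent into the bench at x = -220, gauge sticking out sideways at x = -130, 50 mm long cap at the other end. Origin: on the bench under the joint of canister and cap; x along the canister to the cap, z up. The open clip is on top, at y = 0
- pivot (a point): pivot pin of the open clip's lever, fixed to the canister: at x = -30, y = 0, z = 157 mm in the filter's frame; its axes are the filter's
- lever_swing (a joint): angle of the lever (rad): near 0 = shut, free end away from the cap (it meets its rest between -0.115 and 0.115); pi/2 = upright; 1.95 = open stop, leaning to the cap. Stiff: 0.2 N m of friction. Once hooked it is loaded below about 1.3, resists most near 0.7 (0.4 N m, 9 N at lever_end) and springs back if let go there; dead point at 0.17; after it, it stays put until pressed home
- lever: steel lever carrying the loop: strip 22 mm wide, 3 mm thick, reaching 57 mm from the pivot. Origin on the pivot; shut, it lies along -x, upper face 6.5 mm above the pivot, the last 10 mm flared up 20 degrees. Opening turns it about +y. The loop's pin is on it, 12 mm from the pivot (shut: x = -11.8, z = -2 mm; turns with the lever)
- lever_end (a point): point on the lever's outer face (upper when shut), 45 mm from the pivot, just before the flare: the place to push; its z axis is square to that face
- loop_swing (a joint): angle of the wire loop on the lever (rad): 0 when all is shut, grows as the loop is lifted. Its slope above level, towards the cap, is loop_swing - lever_swing + 0.03. At the start it leans back by the lever (2.85 to 3.02; stop at 3.05). Its pin is a little stiff (0.01 N m): raised above some 45 degrees it stays up, lower it sinks by its weight
- loop_bar (a point): middle of the loop's cross bar, 64 mm from the loop's pin. The loop is a U of 4.4 mm steel wire, 31 mm wide outside, 22.6 mm inside, longer than the lever
- keeper (a point): the bar's seat in the keeper on the cap; x away from the canister, z up; 157 mm up. The keeper is a dark hook 14 mm wide: a 4 mm lip on the canister side of the seat, leaning 14 degrees over it and ending 7.5 mm above it; floor 2.2 mm below the seat, 20 mm long. At the lever's open stop the bar comes down some 7 mm behind the lip; with the lever below about 1.6 rad it does not clear it
- cap_tip (a joint): how far the cap is tipped open about its lower edge (rad): about 0.032 at the start, held 4 mm ajar at the top by the springy seal; 0 = square and fully shut. It takes about 80 N at the keeper to shut it, which only the clip gives
- cap: the cap with the keeper. Origin on the line about which it tips, 30 mm above the bench, at the joint with the canister. Thin sheet: pushes of 25 N from the arm dent it
- lever_rest: rest for the shut lever on the canister, 40 mm from the pivot: socket 14 mm wide with a push-in rubber buffer 10 mm wide. Origin under its foot. The buffer's top is 156 to 165 mm above the bench: it differs each time and is not measured, so the lever's last millimetres must be felt. The sheet under it is thin: more than 20 N from the lever dents it
- cartridge: bystander: spare pleated filter cartridge standing on end, 90 mm across, 110 mm high; origin under its centre
- labels: bystander: shrink-wrapped bundle of labels, 62 x 52 x 34 mm high; origin under its centre
- driver: bystander: screwdriver lying on the bench, 180 mm long

How it is judged:
By the outcome, as a careful person would: the job done as asked, in the order asked, and still so for the second after the job is handed in, with the robot touching nothing.
It also fails if it takes over 64 s, if anything falls off the work surface, if the arm or the gripper's body presses on something with over 40 N, if the wrist force passes 120 N, or if a joint passes its speed limit or range.

## Working session

There is one attempt and no reset: what is moved stays moved. The work goes in short steps, Python scripts to look and compute and a shell command to move; the robot and the scene stay as the last step left them, time stands still between calls to the robot, and variables do not carry over. Pictures are saved under pics/ and viewed, at most 10 in all, crops included, and the job is handed in when it is done.

```bash
ls; mkdir -p pics
cat > h.py <<'E'
import numpy as np, cv2
from scipy.spatial.transform import Rotation as R
from workcell import env
def w(cam,T,p): return (T@np.r_[p,1])[:3]
def look(cam,names,fn='landmark_of'):
    T=np.array(env.get_calibration(cam)['cam_to_world']); im=env.grab_frame(cam); out={}
    for n in names:
        r=getattr(env,fn)(cam,n)
        out[n]=[(round(d['p'],2),w(cam,T,d['point']).round(1).tolist()) for d in r[:2]]
    return im,out
def save(im,n): cv2.imwrite('pics/'+n,cv2.cvtColor(im,cv2.COLOR_RGB2BGR))
E
python3 - <<'E'
from h import *
s=env.observe(); print({k:np.round(v,3).tolist() for k,v in s.items()})
ims=[]
for c in ['scene','top','wrist']:
    im,o=look(c,['filter','pivot','keeper','lever_end','loop_bar','lever_rest','cap','cartridge','labels','driver'])
    ims.append(im); print(c)
    for k,v in o.items(): print(' ',k,v)
    print(np.array(env.get_calibration(c)['cam_to_world']).round(2).tolist())
save(np.hstack(ims[:2])[:, :],'a.png'); save(ims[0],'s.png'); save(ims[1],'t.png')
E
```

```text
pics
{'time': 0.0, 'q': [1.146, 0.384, 0.016, 1.371, -0.006, 1.388, -0.047], 'joint_velocities': [0.001, -0.001, 0.0, 0.001, 0.001, 0.002, -0.002], 'joint_torque': [-0.001, -62.759, 0.843, -37.182, 0.017, 0.015, -0.0], 'eef_pos': [221.21, -584.37, 403.688], 'eef_rot': [-3.088, -0.565, 0.001], 'force': [-0.105, 0.003, 0.124], 'ft_torque': [0.017, -0.049, -0.015], 'finger_force': 0.0, 'opening': 85.474}
scene
  filter [(0.93, [501.7, 49.5, -1.3])]
  pivot [(0.93, [526.8, 39.4, 153.9])]
  keeper [(0.64, [474.6, 61.1, 151.8])]
  lever_end [(0.65, [543.5, 36.0, 192.1])]
  loop_bar [(0.52, [560.3, 28.1, 217.7])]
  lever_rest [(0.58, [568.2, 27.2, 145.8])]
  cap []
  cartridge [(0.77, [660.9, 165.1, -5.7])]
  labels []
  driver [(0.58, [526.1, 39.6, 155.3]), (0.33, [547.6, 37.2, 191.2])]
[[-0.67, 0.47, -0.58, 973.97], [0.74, 0.44, -0.5, 457.86], [0.02, -0.77, -0.64, 590.82], [0.0, 0.0, 0.0, 1.0]]
top
  filter [(0.74, [504.6, 56.8, -0.9])]
  pivot [(0.71, [530.9, 42.5, 159.6])]
  keeper [(0.64, [476.5, 59.0, 150.8])]
  lever_end [(0.62, [550.1, 32.2, 200.8])]
  loop_bar [(0.44, [566.2, 30.7, 223.5])]
  lever_rest [(0.45, [569.5, 25.6, 144.7])]
  cap [(0.83, [501.2, 51.5, 32.6])]
  cartridge [(0.78, [667.5, 168.7, -2.3])]
  labels [(0.64, [393.6, 112.8, -1.6])]
  driver [(0.94, [471.8, -87.6, 1.2]), (0.47, [666.2, 167.0, -4.6])]
[[-0.02, -0.99, 0.16, 386.62], [-1.0, 0.02, 0.01, 61.37], [-0.01, -0.16, -0.99, 1089.84], [0.0, 0.0, 0.0, 1.0]]
wrist
  filter []
  pivot []
  keeper []
  lever_end []
  loop_bar []
  lever_rest []
  cap []
  cartridge []
  labels []
  driver []
[[0.35, -0.88, -0.31, 299.98], [-0.94, -0.33, -0.11, -555.22], [-0.0, 0.33, -0.95, 374.31], [0.0, 0.0, 0.0, 1.0]]
```

View pics/s.png

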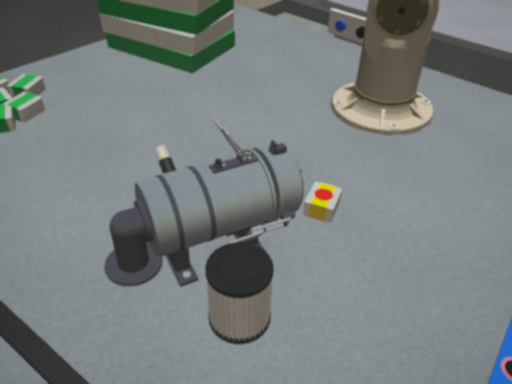

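View pics/t.png

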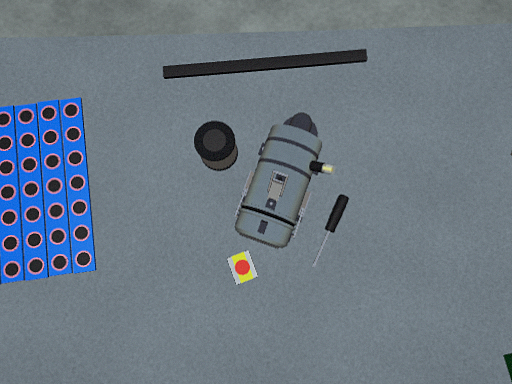

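The scene picture shows the lever and loop leaning back at about (225,135), with the keeper at (277,147). The top view shows the lever at (277,185) and the keeper at (263,226). Both agree with the networks: filter origin is about (501,51), yaw about 160.2°, lever at about 0.95 rad. I'll go in behind the lever with closed, tilted fingers.

```bash
cat >> h.py <<'E'
O=np.array([501.,51,0]); Y=np.deg2rad(160.2)
F=np.array([[np.cos(Y),-np.sin(Y),0],[np.sin(Y),np.cos(Y),0],[0,0,1]])
def st(goal=None,tilt=None):
    s=env.observe(); Rt=R.from_rotvec(s['eef_rot']).as_matrix(); p=np.array(s['eef_pos'])
    tip=F.T@(p+173*Rt[:,2]-O); A=F.T@Rt
    print('t',round(s['time'],2),'tip',tip.round(1),'tool xz in filter',A[:,0].round(2),A[:,2].round(2),'F(filter)',(F.T@np.array(s['force'])).round(1),'q',np.round(s['q'],2))
    if tilt is not None:
        a=np.deg2rad(tilt); G=np.array([[-np.cos(a),0,np.sin(a)],[0,1,0],[-np.sin(a),0,-np.cos(a)]])
        print('turn deg (tool)',np.rad2deg(R.from_matrix(A.T@G).as_rotvec()).round(2))
    if goal is not None: print('shift of tip, tool axes mm',(A.T@(np.array(goal)-tip)).round(1))
E
python3 -m jog '[[1,[0.0513,-0.032,0],[0,0,0]],[1,[0.0513,-0.032,0],[0,0,0]],[1,[0.0513,-0.032,0],[0,0,0]],[1,[0.0513,-0.032,0],[0,0,0]],[1,[0.0513,-0.032,0],[0,0,0]],[1,[0.0513,-0.032,0],[0,0,0]],[1,[0.0513,-0.032,0],[0,0,0]],[1,[0.0513,-0.032,0],[0,0,0]]]' 30
python3 -m jog '[[1,[0.0513,-0.032,0],[0,0,0]],[1,[0.0513,-0.032,0],[0,0,0]],[1,[0.0513,-0.032,0],[0,0,0]],[1,[0.0513,-0.032,0],[0,0,0]],[1,[0,0,0],[0,0,10]],[1,[0,0,0],[0,0,10]],[1,[0,0,0],[0,0,10]],[1,[0,0,0],[0,0,10]]]'
python3 -c "
from h import *
st([-84.5,0,194],30)"
```

```text
time: 2.65
eef_pos: [515.3, -198.2, 405.1]
eef_rot: [3.09, 0.565, 0.001]
force: [-0.0, -1.1, -0.7]
opening: -0.0
finger_force: 0.0
time: 3.65
eef_pos: [661.1, -7.5, 404.6]
eef_rot: [-3.096, 0.535, 0.0]
force: [0.1, 0.2, -0.5]
opening: 0.1
finger_force: 0.0
t 3.65 tip [-170.4    0.8  231.6] tool xz in filter [-1. -0. -0.] [ 0. -0. -1.] F(filter) [-0.  -0.2 -0.5] q [ 0.13  0.48 -0.25  1.25  0.11  1.43 -2.02]
turn deg (tool) [  0.05 -29.99   0.19]
shift of tip, tool axes mm [-85.9  -1.1  37.6]
```

```bash
python3 -m jog '[[1,[0,0,0],[0,-10,0]],[1,[0,0,0],[0,-10,0]],[1,[0,0,0],[0,-10,0]],[1,[0,0,0],[0,0,0]]]'
python3 - <<'E'
from h import *
st([-84.5,0,194],30)
for c in ['scene','top','wrist']:
    im,o=look(c,['pivot','keeper','lever_end','loop_bar','lever_rest'])
    print(c)
    for k,v in o.items():
        print(' ',k,[(p,(F.T@(np.array(x)-O)).round(1).tolist()) for p,x in v])
save(im,'w1.png')
E
```

```text
time: 4.15
eef_pos: [661.9, -8.1, 402.1]
eef_rot: [-2.911, 0.496, 0.784]
force: [0.6, -0.6, -1.0]
opening: 0.0
finger_force: 0.0
t 4.15 tip [-84.5   1.9 252.5] tool xz in filter [-0.86 -0.01 -0.5 ] [ 0.5   0.   -0.86] F(filter) [-0.8  0.3 -1. ] q [ 0.14  0.71 -0.26  0.95 -0.05  1.98 -2.02]
turn deg (tool) [0.28 0.15 0.39]
shift of tip, tool axes mm [29.4 -2.  50.6]
scene
  pivot [(0.93, [-26.9, 0.3, 155.2])]
  keeper [(0.89, [24.9, 0.3, 155.1])]
  lever_end [(0.79, [-47.8, -0.9, 192.3])]
  loop_bar [(0.69, [-64.2, 3.8, 219.5])]
  lever_rest [(0.54, [-70.0, 0.3, 147.2])]
top
  pivot [(0.84, [-33.0, -1.6, 155.8]), (0.37, [-50.9, -0.3, 201.6])]
  keeper [(0.76, [26.1, -2.8, 154.5])]
  lever_end [(0.9, [-53.5, -2.2, 199.9])]
  loop_bar [(0.57, [-70.4, -0.2, 222.9])]
  lever_rest [(0.46, [-69.2, 3.9, 144.6]), (0.18, [-52.3, 1.5, 200.7])]
wrist
  pivot [(0.79, [-31.8, 1.6, 157.5]), (0.26, [-51.2, 3.9, 199.9])]
  keeper []
  lever_end [(0.6, [-66.0, 2.8, 227.8])]
  loop_bar [(0.63, [-68.0, 1.4, 228.8])]
  lever_rest [(0.78, [-69.7, -4.5, 145.6])]
```

View pics/w1.png

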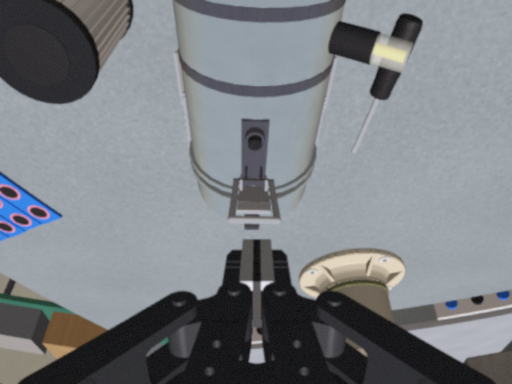

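Wrist view: fingers at (256,245), with the loop bar (253,217) and the lever just ahead and in line with them. Now I'll go in behind the lever.

```bash
python3 -m jog '[[1,[0.0147,-0.002,0],[0,0,0]],[1,[0.0147,0,0],[0,0,0]],[1,[0,0,0.017],[0,0,0]],[1,[0,0,0.017],[0,0,0]],[1,[0,0,0.0166],[0,0,0]],[1,[-0.0086,0,0.005],[0,0,0]],[1,[-0.0086,0,0.005],[0,0,0]],[1,[-0.0043,0,0.0025],[0,0,0]]]'
python3 -c "
from h import *
st([-25,0,191],30)"
```

```text
time: 6.05
eef_pos: [638.6, 2.4, 347.1]
eef_rot: [-2.913, 0.495, 0.775]
force: [6.2, -1.2, 2.5]
opening: 0.1
finger_force: 2.6
t 6.05 tip [-59.9  -0.2 197. ] tool xz in filter [-0.87 -0.01 -0.5 ] [ 0.5   0.   -0.87] F(filter) [-6.2 -0.9  2.5] q [ 0.15  0.67 -0.27  1.14 -0.05  1.83 -2.01]
turn deg (tool) [ 0.21 -0.19  0.45]
shift of tip, tool axes mm [-27.3  -0.   22.6]
```

```bash
python3 -m jog '[[1,[-0.0039,0,0.0029],[0,0,0]],[1,[-0.0039,0,0.0029],[0,0,0]],[1,[-0.0039,0,0.0029],[0,0,0]],[1,[-0.0039,0,0.0029],[0,0,0]],[1,[-0.0039,0,0.0029],[0,0,0]],[1,[-0.0039,0,0.0029],[0,0,0]],[1,[-0.0039,0,0.0029],[0,0,0]]]'
python3 - <<'E'
from h import *
st([-20.5,0,189.5])
for c in ['scene','wrist']:
    im,o=look(c,['pivot','lever_end','loop_bar'])
    print(c)
    for k,v in o.items():
        print(' ',k,[(p,(F.T@(np.array(x)-O)).round(1).tolist()) for p,x in v])
E
```

```text
time: 6.92
eef_pos: [606.3, 14.1, 342.0]
eef_rot: [-2.912, 0.494, 0.78]
force: [5.4, 0.6, -2.0]
opening: -0.0
finger_force: 2.4
t 6.92 tip [-2.510e+01 -1.000e-01  1.921e+02] tool xz in filter [-0.87 -0.01 -0.5 ] [ 0.5   0.   -0.87] F(filter) [-4.9 -2.4 -2. ] q [ 0.16  0.6  -0.28  1.26 -0.06  1.77 -2.02]
shift of tip, tool axes mm [-2.7  0.1  4.6]
scene
  pivot [(0.9, [-26.5, 2.4, 155.0])]
  lever_end [(0.66, [-10.4, -3.4, 195.8])]
  loop_bar [(0.52, [-2.0, 1.8, 223.7])]
wrist
  pivot [(0.65, [-32.2, -0.5, 157.9])]
  lever_end []
  loop_bar [(0.95, [-5.9, 2.2, 233.4])]
```

```bash
python3 -m jog '[[1,[-0.0009,0,0.0011],[0,0,0]],[1,[-0.0009,0,0.0011],[0,0,0]],[1,[-0.0009,0,0.0011],[0,0,0]]]'
python3 -m jog '[[1,[-0.0009,0,0.0008],[0,0,0]],[1,[-0.0009,0,0.0008],[0,0,0]]]'
python3 -c "
from h import *
st([-20.5,0,189.5])"
```

```text
time: 7.7
eef_pos: [602.9, 14.9, 340.9]
eef_rot: [-2.912, 0.495, 0.778]
force: [3.4, -1.9, 0.7]
opening: -0.0
finger_force: 2.2
time: 7.95
eef_pos: [600.6, 15.7, 340.0]
eef_rot: [-2.912, 0.495, 0.779]
force: [6.0, -1.3, -1.3]
opening: -0.4
finger_force: 2.4
t 7.95 tip [-19.3   0.2 190.1] tool xz in filter [-0.87 -0.01 -0.5 ] [ 0.5   0.   -0.87] F(filter) [-6.1 -0.8 -1.3] q [ 0.16  0.59 -0.29  1.28 -0.07  1.76 -2.02]
shift of tip, tool axes mm [ 1.4 -0.2 -0.1]
```

```bash
python3 -m jog '[[1,[-0.0009,0,0.0008],[0,0,0]],[1,[-0.0009,0,0.0008],[0,0,0]]]'
python3 -m jog '[[1,[-0.0009,0,0.0008],[0,0,0]]]'
python3 - <<'E'
from h import *
st([-20.5,0,189.5])
for c in ['scene','top','wrist']:
    im,o=look(c,['lever_end','loop_bar','keeper'])
    print(c)
    for k,v in o.items():
        print(' ',k,[(p,(F.T@(np.array(x)-O)).round(1).tolist()) for p,x in v])
    save(im,f'b_{c}.png')
E
```

```text
time: 8.2
eef_pos: [599.2, 16.0, 340.1]
eef_rot: [-2.913, 0.497, 0.774]
force: [14.7, -4.0, 0.3]
opening: 0.1
finger_force: 6.7
time: 8.32
eef_pos: [598.7, 16.0, 340.3]
eef_rot: [-2.914, 0.498, 0.769]
force: [16.4, -4.6, 1.4]
opening: -0.0
finger_force: 8.8
t 8.32 tip [-18.4   0.3 189.9] tool xz in filter [-0.87 -0.01 -0.49] [ 0.49  0.   -0.87] F(filter) [-17.   -1.2   1.4] q [ 0.16  0.58 -0.29  1.29 -0.07  1.75 -2.03]
shift of tip, tool axes mm [ 2.  -0.3 -0.7]
scene
  lever_end [(0.64, [-1.4, -3.0, 190.0])]
  loop_bar [(0.57, [10.8, 1.6, 218.4])]
  keeper [(0.88, [26.4, -0.1, 154.0])]
top
  lever_end [(0.58, [-6.9, -3.2, 199.2])]
  loop_bar [(0.63, [9.5, -3.1, 225.6]), (0.6, [-2.7, -5.1, 32.9])]
  keeper [(0.29, [-10.9, 2.1, 200.8])]
wrist
  lever_end [(0.47, [5.7, -0.1, 229.1])]
  loop_bar [(0.68, [6.8, -0.7, 227.9])]
  keeper []
```

```bash
python3 -m jog '[[1,[0.006,0,0],[0,0,0]],[1,[0.006,0,0],[0,0,0]],[1,[0,0,-0.025],[0,0,0]],[1,[0,0,-0.025],[0,0,0]],[1,[0,0,0],[0,10,0]],[1,[0,0,0],[0,10,0]],[1,[0,0,0],[0,10,0]],[1,[0,0,0],[0,0,0]]]'
python3 - <<'E'
from h import *
st([-25,0,216],0)
for c in ['scene','top']:
    im,o=look(c,['lever_end','loop_bar','keeper','pivot'])
    print(c)
    for k,v in o.items():
        print(' ',k,[(p,(F.T@(np.array(x)-O)).round(1).tolist()) for p,x in v])
    save(im,f'c_{c}.png')
E
```

```text
time: 9.93
eef_pos: [629.4, 6.3, 377.1]
eef_rot: [3.098, -0.523, -0.002]
force: [-0.7, -0.7, 0.3]
opening: 0.1
finger_force: 0.0
t 9.93 tip [-135.7   -1.4  204.1] tool xz in filter [-1.   -0.01 -0.  ] [ 0.  0. -1.] F(filter) [0.5 0.9 0.3] q [ 0.12  0.42 -0.26  1.39  0.11  1.35 -2.04]
turn deg (tool) [0.02 0.07 0.64]
shift of tip, tool axes mm [-110.8    0.2  -11.8]
scene
  lever_end [(0.87, [-6.3, -4.4, 190.8]), (0.31, [-71.9, 2.4, 148.5])]
  loop_bar [(0.74, [13.5, 2.2, 219.6])]
  keeper [(0.74, [25.9, -0.5, 156.0])]
  pivot [(0.68, [-23.3, -1.5, 156.0])]
top
  lever_end [(0.76, [-14.2, -2.4, 196.1])]
  loop_bar [(0.65, [7.4, -0.8, 222.7])]
  keeper [(0.78, [26.4, 0.2, 151.0])]
  pivot [(0.68, [-34.3, -0.3, 158.5]), (0.15, [28.0, -4.2, 152.1])]
```

```bash
python3 -m jog '[[1,[0,0.0,-0.0115],[0,0,0]],[1,[-0.037,0,0],[0,0,0]],[1,[-0.037,0,0],[0,0,0]],[1,[-0.037,0,0],[0,0,0]],[1,[-0.007,0,0],[0,0,0]],[1,[-0.007,0,0],[0,0,0]],[1,[-0.006,0,0],[0,0,0]],[1,[-0.006,0,0],[0,0,0]]]'
python3 - <<'E'
from h import *
st([7,0,213])
for c in ['scene','top']:
    im,o=look(c,['lever_end','loop_bar'])
    print(c)
    for k,v in o.items():
        print(' ',k,[(p,(F.T@(np.array(x)-O)).round(1).tolist()) for p,x in v])
    save(im,f'd_{c}.png')
E
```

```text
time: 11.42
eef_pos: [501.4, 50.3, 388.2]
eef_rot: [-3.097, 0.527, 0.0]
force: [-0.3, -0.0, 0.4]
opening: -0.2
finger_force: 0.1
t 11.43 tip [ -0.6   0.5 215.2] tool xz in filter [-1.   -0.01 -0.  ] [ 0. -0. -1.] F(filter) [0.2 0.1 0.4] q [ 0.11  0.15 -0.31  1.71  0.05  1.29 -2.11]
shift of tip, tool axes mm [-7.6 -0.5  2.2]
scene
  lever_end [(0.66, [-5.6, -2.9, 190.0]), (0.25, [128.6, -21.0, -6.7])]
  loop_bar [(0.49, [17.0, -0.9, 216.1]), (0.31, [27.5, 1.7, 154.5])]
top
  lever_end []
  loop_bar []
```

```bash
python3 -m jog '[[1,[-0.004,0,0.001],[0,0,0]],[1,[-0.004,0,0.001],[0,0,0]],[1,[-0.004,0,0.001],[0,0,0]],[1,[-0.003,0,0],[0,0,0]],[1,[-0.003,0,0],[0,0,0]],[1,[0,0,0],[0,0,0]]]'
python3 - <<'E'
from h import *
st()
im,o=look('scene',['lever_end','loop_bar'])
for k,v in o.items():
        print(' ',k,[(p,(F.T@(np.array(x)-O)).round(1).tolist()) for p,x in v])
save(cv2.resize(im[80:230,150:350],None,fx=3,fy=3,interpolation=cv2.INTER_CUBIC),f'e.png')
E
```

```text
time: 12.48
eef_pos: [484.1, 56.6, 385.4]
eef_rot: [-3.097, 0.525, -0.0]
force: [-0.6, 0.2, -0.7]
opening: -0.1
finger_force: 0.0
t 12.47 tip [ 17.8   0.5 212.4] tool xz in filter [-1.   -0.01  0.  ] [-0. -0. -1.] F(filter) [ 0.6 -0.  -0.7] q [ 0.11  0.11 -0.32  1.75  0.04  1.28 -2.12]
  lever_end [(0.81, [-2.8, -2.5, 190.6]), (0.18, [27.2, 1.9, 153.0])]
  loop_bar [(0.59, [24.9, -0.8, 209.4])]
```

View pics/e.png

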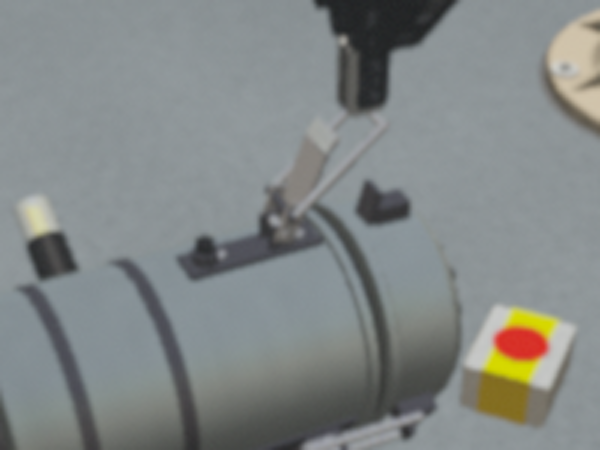

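The crop shows the lever at (315,150) and the loop bar at (380,120) under the fingertip, sloping at about 40°. I'll guide it down.

```bash
python3 -m jog '[[1,[-0.005,0,0.003],[0,0,0]],[1,[-0.004,0,0.004],[0,0,0]],[1,[-0.003,0,0.005],[0,0,0]],[1,[-0.003,0,0.005],[0,0,0]],[1,[-0.002,0,0.005],[0,0,0]],[1,[-0.001,0,0.005],[0,0,0]],[1,[-0.001,0,0.005],[0,0,0]],[1,[0,0,0.004],[0,0,0]]]'
python3 - <<'E'
from h import *
st()
im,o=look('scene',['lever_end','loop_bar','keeper'])
for k,v in o.items():
        print(' ',k,[(p,(F.T@(np.array(x)-O)).round(1).tolist()) for p,x in v])
save(cv2.resize(im[80:230,150:350],None,fx=3,fy=3,interpolation=cv2.INTER_CUBIC),f'f.png')
E
```

```text
time: 13.62
eef_pos: [466.3, 62.7, 348.9]
eef_rot: [-3.097, 0.526, 0.0]
force: [-0.5, 0.6, 0.6]
opening: 0.1
finger_force: 0.0
t 13.62 tip [ 36.7   0.7 175.9] tool xz in filter [-1.   -0.01 -0.  ] [ 0.  0. -1.] F(filter) [ 0.7 -0.4  0.6] q [ 0.1   0.11 -0.32  1.85  0.04  1.19 -2.14]
  lever_end [(0.7, [-5.5, 2.0, 189.5])]
  loop_bar [(0.6, [124.1, -21.4, -4.0]), (0.44, [39.1, 2.0, 149.6])]
  keeper [(0.93, [26.2, 1.1, 156.4])]
```

View pics/f.png

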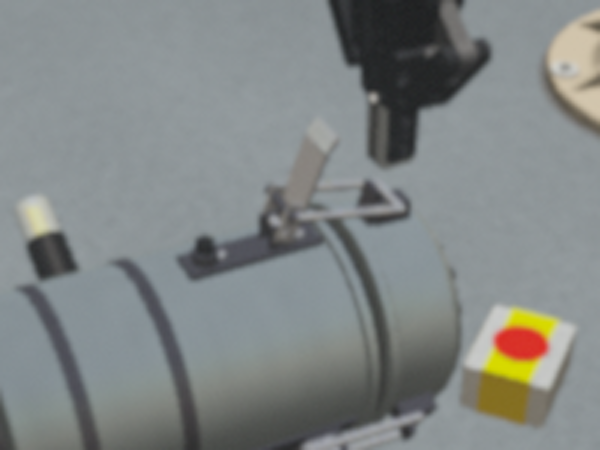

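The crop shows the bar down on the keeper floor behind the lip, around (400,205), with the lever still at its open stop. Next I'll throw the lever to upright.

```bash
python3 -m jog '[[1,[0,0,-0.01],[0,0,0]],[1,[0,0,-0.01],[0,0,0]],[1,[0.011,0,0],[0,0,0]],[1,[0.011,0,0],[0,0,0]],[1,[0.007,0,-0.001],[0,0,0]],[1,[0.007,0,-0.002],[0,0,0]],[1,[0.006,0,-0.002],[0,0,0]],[1,[0,0,0],[0,0,0]]]'
python3 - <<'E'
from h import *
st()
im,o=look('scene',['lever_end','loop_bar','keeper'])
for k,v in o.items():
        print(' ',k,[(p,(F.T@(np.array(x)-O)).round(1).tolist()) for p,x in v])
save(cv2.resize(im[80:230,150:350],None,fx=3,fy=3,interpolation=cv2.INTER_CUBIC),f'g.png')
E
```

```text
time: 14.82
eef_pos: [506.2, 48.7, 373.8]
eef_rot: [3.097, -0.526, -0.002]
force: [-1.4, -1.3, 0.3]
opening: 0.0
finger_force: 0.7
t 14.82 tip [ -5.5   0.5 200.8] tool xz in filter [-1.   -0.01 -0.  ] [ 0.  0. -1.] F(filter) [0.9 1.7 0.3] q [ 0.11  0.17 -0.31  1.72  0.05  1.26 -2.11]
  lever_end [(0.86, [-16.0, -3.1, 197.2])]
  loop_bar [(0.52, [36.9, -1.3, 154.1])]
  keeper [(0.71, [25.9, 1.6, 155.1]), (0.16, [36.4, 0.9, 151.2])]
```

View pics/g.png

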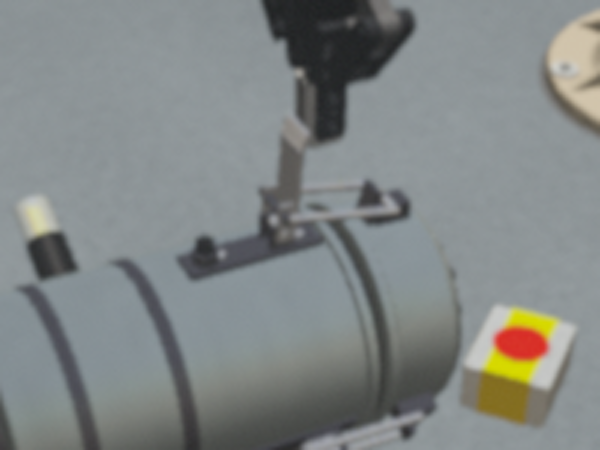

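The lever is near upright at (290,160) and the bar (395,205) is still behind the lip, so I'll continue.

```bash
python3 -m jog '[[1,[0.005,0,-0.001],[0,0,0]],[1,[0.005,0,0],[0,0,0]],[1,[0.005,0,0],[0,0,0]],[1,[0.004,0,0],[0,0,0]],[1,[0.004,0,0.0005],[0,0,0]]]'
python3 - <<'E'
from h import *
st([-37.8,0,198.4])
im,o=look('scene',['lever_end','loop_bar','keeper'])
for k,v in o.items():
        print(' ',k,[(p,(F.T@(np.array(x)-O)).round(1).tolist()) for p,x in v])
save(cv2.resize(im[80:230,150:350],None,fx=3,fy=3,interpolation=cv2.INTER_CUBIC),f'i.png')
E
```

```text
time: 15.65
eef_pos: [527.8, 41.0, 374.6]
eef_rot: [3.097, -0.526, -0.001]
force: [-6.2, -1.4, 1.0]
opening: -0.3
finger_force: 2.8
t 15.65 tip [-28.4   0.4 201.6] tool xz in filter [-1.   -0.01 -0.  ] [ 0.  0. -1.] F(filter) [5.4 3.4 1. ] q [ 0.12  0.21 -0.3   1.67  0.06  1.27 -2.1 ]
shift of tip, tool axes mm [ 9.4 -0.3  3.2]
  lever_end [(0.84, [-32.8, -2.8, 195.7]), (0.5, [-0.5, -3.8, 1.1])]
  loop_bar [(0.73, [-34.2, -3.3, 197.6]), (0.68, [31.2, 3.4, 154.4])]
  keeper [(0.56, [23.1, 1.4, 152.4])]
```

View pics/i.png

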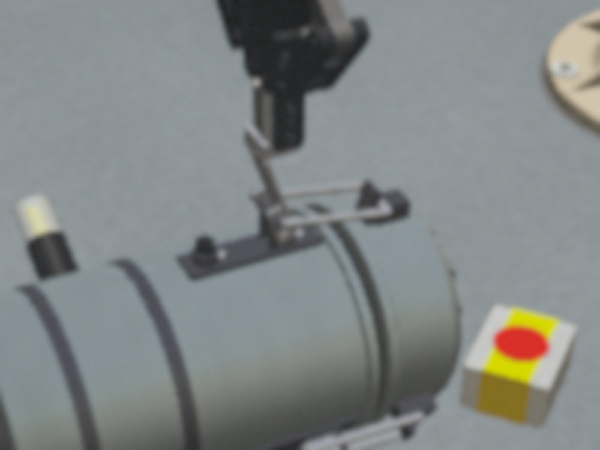

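The crop shows the lever leaning back at (262,150) and the bar against the lip at (385,205). Now follow the arc under load.

```bash
python3 -m jog '[[1,[0.0047,0,0.0013],[0,0,0]],[1,[0.0047,0,0.0019],[0,0,0]],[1,[0.004,0,0.0021],[0,0,0]],[1,[0.004,0,0.0025],[0,0,0]]]'
python3 -c "
from h import *
st([-52.5,0,187.8])"
python3 -m jog '[[1,[0.0036,0,0.0028],[0,0,0]],[1,[0.0034,0,0.0032],[0,0,0]]]'
python3 -c "
from h import *
st([-57.9,0,180.5])"
```

```text
time: 16.35
eef_pos: [543.8, 35.5, 367.7]
eef_rot: [3.097, -0.526, -0.001]
force: [-9.4, -1.0, 7.9]
opening: 0.2
finger_force: 5.9
t 16.35 tip [-4.550e+01  1.000e-01  1.947e+02] tool xz in filter [-1.   -0.01 -0.  ] [ 0.  0. -1.] F(filter) [8.5 4.1 7.9] q [ 0.12  0.25 -0.29  1.64  0.07  1.27 -2.09]
shift of tip, tool axes mm [ 7.  -0.1  6.9]
time: 16.6
eef_pos: [550.5, 33.0, 361.8]
eef_rot: [3.097, -0.526, -0.0]
force: [-8.4, -2.1, 7.8]
opening: -0.0
finger_force: 5.8
t 16.6 tip [-52.7   0.3 188.8] tool xz in filter [-1.   -0.01  0.  ] [-0.  0. -1.] F(filter) [7.2 4.9 7.8] q [ 0.12  0.27 -0.29  1.63  0.08  1.26 -2.09]
shift of tip, tool axes mm [ 5.2 -0.2  8.3]
```

```bash
python3 -m jog '[[1,[0.0028,0,0.0038],[0,0,0]],[1,[0.0026,0,0.004],[0,0,0]],[1,[0.0022,0,0.0041],[0,0,0]],[1,[0.0017,0,0.0041],[0,0,0]]]'
python3 - <<'E'
from h import *
st([-63.1,0,168])
im,o=look('scene',['lever_end','loop_bar','keeper'])
for k,v in o.items():
        print(' ',k,[(p,(F.T@(np.array(x)-O)).round(1).tolist()) for p,x in v])
save(cv2.resize(im[80:230,150:350],None,fx=3,fy=3,interpolation=cv2.INTER_CUBIC),f'j.png')
E
```

```text
time: 17.1
eef_pos: [559.9, 29.5, 345.9]
eef_rot: [3.097, -0.527, 0.003]
force: [-2.8, -1.7, 4.5]
opening: -0.2
finger_force: 2.8
t 17.1 tip [-63.1   0.3 172.9] tool xz in filter [-1.   -0.01  0.  ] [-0.  0. -1.] F(filter) [2.1 2.5 4.5] q [ 0.12  0.3  -0.28  1.63  0.09  1.23 -2.09]
shift of tip, tool axes mm [-0.  -0.3  4.9]
  lever_end [(0.73, [25.3, -1.2, 154.1]), (0.57, [-68.4, -1.4, 165.8])]
  loop_bar []
  keeper [(0.7, [21.3, 1.2, 156.1])]
```

View pics/j.png

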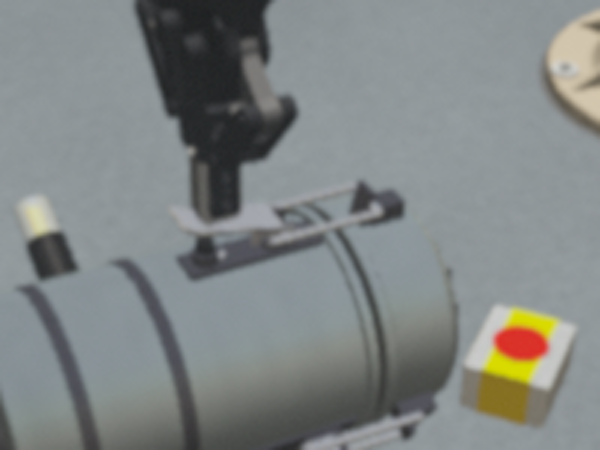

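The lever is almost down at (225,218), hooked, and the cap is drawn in. Now I'll feel for the buffer in small steps.

```bash
python3 -m jog '[[1,[0.0003,0,0.001],[0,0,0]],[1,[0.0003,0,0.001],[0,0,0]]]'|egrep 'pos|^force'
python3 -m jog '[[1,[0.0002,0,0.001],[0,0,0]],[1,[0,0,0],[0,0,0]]]'|egrep 'pos|^force'
python3 -m jog '[[1,[0.0002,0,0.001],[0,0,0]],[1,[0,0,0],[0,0,0]]]'|egrep 'pos|^force'
```

```text
eef_pos: [560.4, 30.1, 343.8]
force: [0.2, -2.1, 4.7]
eef_pos: [560.7, 30.0, 342.5]
force: [2.3, -1.3, 4.7]
eef_pos: [560.7, 30.0, 341.2]
force: [3.0, -0.7, 3.7]
```

```bash
for i in 1; do python3 -m jog '[[1,[0,0,0.0008],[0,0,0]],[1,[0,0,0],[0,0,0]]]'|egrep 'pos|^force'; done
python3 -m jog '[[1,[0,0,0.0008],[0,0,0]],[1,[0,0,0],[0,0,0]]]'|egrep 'pos|^force'
python3 -m jog '[[1,[0,0,0.0008],[0,0,0]],[1,[0,0,0],[0,0,0]]]'|egrep 'pos|^force'
```

```text
eef_pos: [560.4, 30.0, 340.0]
force: [2.4, -0.2, 3.4]
eef_pos: [560.3, 30.0, 339.1]
force: [2.0, -0.7, 3.8]
eef_pos: [560.3, 29.9, 338.3]
force: [1.5, 0.0, 2.6]
```

```bash
python3 -m jog '[[1,[0,0,0.0008],[0,0,0]],[1,[0,0,0],[0,0,0]]]'|egrep 'pos|^force'
python3 -m jog '[[1,[0,0,0.0008],[0,0,0]],[1,[0,0,0],[0,0,0]]]'|egrep 'pos|^force'
python3 -m jog '[[1,[0,0,0.0008],[0,0,0]],[1,[0,0,0],[0,0,0]]]'|egrep 'pos|^force'
```

```text
eef_pos: [560.3, 29.8, 337.5]
force: [1.8, -0.0, 2.1]
eef_pos: [560.4, 29.8, 336.8]
force: [1.9, 0.1, 1.6]
eef_pos: [560.4, 29.8, 336.1]
force: [0.6, -0.5, 3.1]
```

```bash
python3 -m jog '[[1,[0,0,0.0007],[0,0,0]],[1,[0,0,0],[0,0,0]]]'|egrep 'pos|^force'
python3 -m jog '[[1,[0,0,0.0007],[0,0,0]],[1,[0,0,0],[0,0,0]]]'|egrep 'pos|^force'
```

```text
eef_pos: [560.4, 29.8, 336.0]
force: [0.2, -0.9, 5.8]
eef_pos: [560.4, 29.8, 335.9]
force: [-2.5, -0.8, 10.7]
```

```bash
python3 -m jog '[[1,[0,0,0.0007],[0,0,0]],[1,[0,0,0],[0,0,0]]]'|egrep 'pos|^force'; python3 -c "
from h import *
st()"
```

```text
eef_pos: [560.4, 29.9, 335.9]
force: [-4.6, -1.1, 15.5]
t 20.3 tip [-63.3  -0.3 162.9] tool xz in filter [-1.   -0.01  0.  ] [-0. -0. -1.] F(filter) [ 3.9  2.6 15.5] q [ 0.12  0.31 -0.28  1.64  0.09  1.21 -2.09]
```

The lever stopped firm at z = 335.9 as the force climbed, so it's home. I'll lift off and check.

```bash
python3 -m jog '[[1,[0,0,-0.002],[0,0,0]],[1,[0,0,-0.01],[0,0,0]],[1,[0,0,-0.03],[0,0,0]],[1,[0,0,-0.04],[0,0,0]],[1,[0,0,-0.04],[0,0,0]],[1,[0,0,0],[0,0,0]]]'
python3 - <<'E'
from h import *
ims=[]
for c,(r,q) in {'scene':(110,180),'wrist':(0,0)}.items():
    im,o=look(c,['lever_end','loop_bar','keeper','lever_rest'])
    for k,v in o.items(): print(c,k,[(p,(F.T@(np.array(x)-O)).round(1).tolist()) for p,x in v])
    ims.append(cv2.resize(im[110:200,180:310],(780,540),interpolation=cv2.INTER_CUBIC) if c=='scene' else im)
save(ims[0],'k.png');save(ims[1],'l.png')
E
```

```text
time: 21.05
eef_pos: [560.7, 30.1, 460.0]
eef_rot: [-3.096, 0.525, -0.009]
force: [-0.0, 0.4, -0.2]
opening: 0.3
finger_force: 0.0
scene lever_end [(0.77, [-71.3, -5.1, 153.8]), (0.47, [-28.3, 3.7, 158.6])]
scene loop_bar [(0.46, [27.8, -0.6, 153.7])]
scene keeper [(0.86, [24.0, -1.5, 156.3])]
scene lever_rest [(0.54, [-68.4, 1.5, 143.7]), (0.3, [-71.0, -1.4, 157.6])]
wrist lever_end [(0.87, [-75.4, 2.1, 165.7])]
wrist loop_bar [(0.17, [-74.3, 3.2, 163.1])]
wrist keeper []
wrist lever_rest []
```

View pics/k.png

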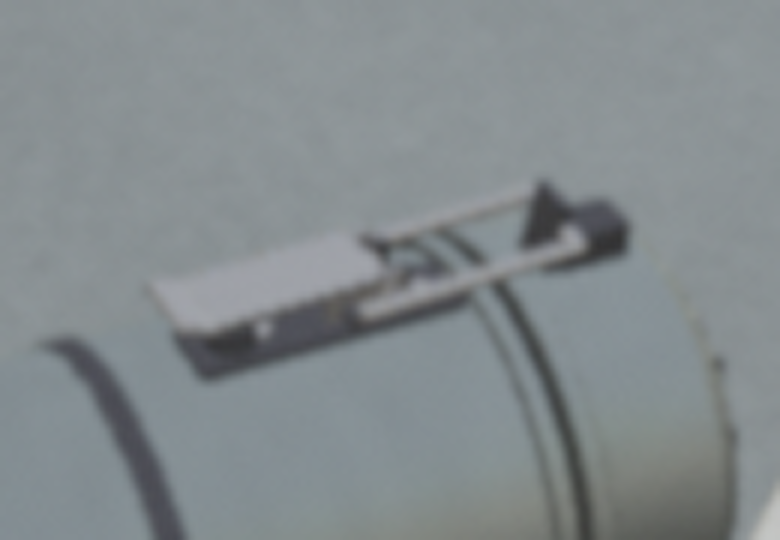

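View pics/l.png

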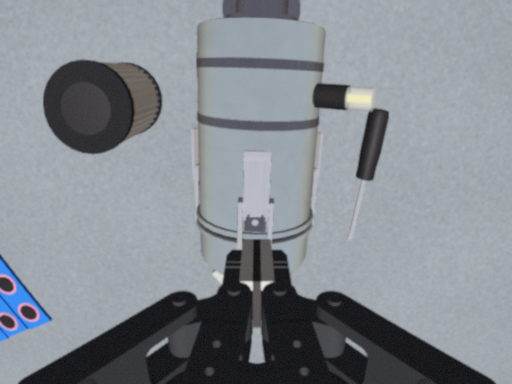

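The crop shows the lever flat on its rest at (270,285) with the bar behind the lip at (575,240). The bystanders are where they were and the arm is clear.

```bash
python3 -c "
from workcell import env
print(env.finish_job())"
```

```text
the job is handed in; nothing more can be done
None
```

The third clip is done up and handed in at about 21 s of the 64 s: the bar is behind the keeper's lip, the lever is past its dead point and home on its buffer (about 15.5 N at the tool), and the last pictures show the cap drawn in and the bystanders not visibly moved.

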